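Find the steel counterweight by heft and put it on the scale

TASK

One of the three closed boxes under the lamp bar holds a steel counterweight; the other two hold light dummies of the same shape. Heft the boxes, lifting each a couple of centimetres and setting it back where it stood, until you have felt the heavy one; then open only that one, lay its lid on the table, and set the counterweight down gently, upright, in the middle of the scale's pan without dropping it. Leave the boxes standing in their places, and do not bump the lamp or disturb the other things on the table.

Things in the scene. Friction and masses are not known exactly. Their poses are not given: they have to be found in the camera images.
- box_1: Grey sheet-steel box, loose, 84 (x) by 66 (y) by 85 mm high, 3 mm walls and floor, closed by a loose lid; one of three alike, in a row 130 mm apart. Origin: centre of underside; x points away from the robot within 20 degrees. Heft it by a pinch across the 66 mm, 10-18 mm below the rim. Full with lid: one box 0.85 kg, the other two 0.32 kg; any may be the heavy one.
- box_2: Grey sheet-steel box, loose, 84 (x) by 66 (y) by 85 mm high, 3 mm walls and floor, closed by a loose lid; one of three alike, in a row 130 mm apart. Origin: centre of underside; x points away from the robot within 20 degrees. Heft it by a pinch across the 66 mm, 10-18 mm below the rim. Full with lid: one box 0.85 kg, the other two 0.32 kg; any may be the heavy one.
- box_3: Grey sheet-steel box, loose, 84 (x) by 66 (y) by 85 mm high, 3 mm walls and floor, closed by a loose lid; one of three alike, in a row 130 mm apart. Origin: centre of underside; x points away from the robot within 20 degrees. Heft it by a pinch across the 66 mm, 10-18 mm below the rim. Full with lid: one box 0.85 kg, the other two 0.32 kg; any may be the heavy one.
- lid_1: Lid resting unfastened on box_1: plate 82 (x) by 64 (y) by 4 mm, a loose 3 mm deep plug 73 by 55 mm below it, and on top a hollow central crown to hold, 40 mm long (x), 24 mm wide (y), its top 30 mm above the origin (the block's fin stands free inside it). Origin: centre of the plate's underside, 85 mm above the box's origin while closed. 0.05 kg.
- lid_2: Lid resting unfastened on box_2: plate 82 (x) by 64 (y) by 4 mm, a loose 3 mm deep plug 73 by 55 mm below it, and on top a hollow central crown to hold, 40 mm long (x), 24 mm wide (y), its top 30 mm above the origin (the block's fin stands free inside it). Origin: centre of the plate's underside, 85 mm above the box's origin while closed. 0.05 kg.
- lid_3: Lid resting unfastened on box_3: plate 82 (x) by 64 (y) by 4 mm, a loose 3 mm deep plug 73 by 55 mm below it, and on top a hollow central crown to hold, 40 mm long (x), 24 mm wide (y), its top 30 mm above the origin (the block's fin stands free inside it). Origin: centre of the plate's underside, 85 mm above the box's origin while closed. 0.05 kg.
- block_1: Block standing loose on the floor of box_1; all three look alike: foot 66 (x) by 52 (y) by 18 mm high, and a central upright fin to hold, 26 mm long (x), 10 mm thick (y), up to 103 mm above the underside, so 21 mm above the rim of the box. Origin: centre of underside. One of the three is the steel counterweight (0.62 kg), two are hollow dummies (0.09 kg).
- block_2: Block standing loose on the floor of box_2; all three look alike: foot 66 (x) by 52 (y) by 18 mm high, and a central upright fin to hold, 26 mm long (x), 10 mm thick (y), up to 103 mm above the underside, so 21 mm above the rim of the box. Origin: centre of underside. One of the three is the steel counterweight (0.62 kg), two are hollow dummies (0.09 kg).
- block_3: Block standing loose on the floor of box_3; all three look alike: foot 66 (x) by 52 (y) by 18 mm high, and a central upright fin to hold, 26 mm long (x), 10 mm thick (y), up to 103 mm above the underside, so 21 mm above the rim of the box. Origin: centre of underside. One of the three is the steel counterweight (0.62 kg), two are hollow dummies (0.09 kg).
- lamp: Fixed light bar on two posts over the boxes. Origin: on the table at the middle of the row; y along the row, x away from the robot. The bar, 520 mm long, spans x 17 to 53 mm, 288 to 312 mm above the table: an upright gripper over a box hits it, so lean the tool back to the robot, about 30 degrees. Posts (16 mm thick) at x 70 mm, y -240 and 240 mm, on feet 45 by 45 by 12 mm.
- scale: Fixed grey bench scale, 150 by 150 mm, with a display console on its robot side (to 118 mm from the centre, 26 mm high). Origin: centre of underside. It stands to the right of the boxes; the table between it and the boxes is clear, around 170 mm from the scale's centre towards the left (+y), 0.51 m ahead of the robot: a place for the lid.
- pan (a point): Centre of the top face of the scale's square steel pan (140 by 140 mm, flat), 40 mm above the table.
- stapler: Black stapler lying in the gap between two boxes, 130 by 34 mm, 27 mm high, loose. Origin: centre of its underside.
- tape: Loose cardboard roll of tape lying flat behind the boxes, 100 mm across, 48 mm high. Origin: centre of its underside.
- tumbler: Loose steel tumbler, 82 mm across, 178 mm tall, standing beyond the scale. Origin: centre of its underside.
- screwdriver: Loose screwdriver lying on the table between the robot and the boxes. Origin: its middle, on the underside.
- radio: Loose black hand-held radio lying to the left of the boxes, 125 by 56 mm, 34 mm high, with a 90 mm aerial. Origin: centre of its underside.

How it is judged:
By the outcome, as a careful person would: the job done as asked, in the order asked, and still so for the second after the job is handed in, with the robot touching nothing.
It also fails if it takes over 72 s, if anything falls off the work surface, if the arm or the gripper's body presses on something with over 40 N, if the wrist force passes 120 N, or if a joint passes its speed limit or range.

ROBOT

A 6-joint arm with a two-finger parallel gripper is mounted at the origin on the work surface. World frame = base frame: x ahead of the robot, y to its left, z up, the work surface at z = 0. Lengths are in m, angles in rad, forces in N, time in s.
With the tool pointing down it reaches from about 0.35 to 0.725 m from the base axis. Payload 6 kg.
Tool frame: the origin (TCP) lies on the centre line of the jaws, within the pads' length; the fingertips stand ahead of it and the grasp point (between the pads) is the TCP (env.tcp_to_tips is the z of the fingertips in the tool frame, in m); z points along the fingers, y is the line along which they close (so a half turn about z gives the same grasp; the last joint's range is limited). The gripper opens to 85 mm and grips with 20 to 120 N. Pads are 22 mm wide; open, the fingers measure 114 mm over their backs; the gripper's body (76 mm by 85 mm) begins 54 mm behind the grasp point. The pads swing forward as they close: fully open they stand 13 mm farther back than shut.
Start: joints at [-0.878, 0.04, 0.085, 0, -1.615, -0.334], TCP at [0.211, -0.562, 0.25] pointing down, gripper open.
Joint ranges: [-2.56, 2.56], [-1.29, 2.01], [-1.08, 1.49], [-3.29, 1.98], [-2.81, -0.18], [-2.99, 2.99]. Speed limits (rad/s): [2.57, 2.57, 3.01, 3.14, 3.14, 3.14].

INTERFACE

Orientations are given as a unit quaternion [x, y, z, w].
In Python, from rig import env, fingers, solve_ik, imaging, finish_job, get_clock, get_joint_pos, get_qvel, get_joint_torque, get_tcp_pos, get_tool_rot, get_ft_force, get_moment, get_finger_gap, get_finger_force gives the robot as it stands. Calls block until the motion is done:
- env.move_to(position, orientation): joint-space move of the TCP to a pose.
- env.movel(position, rotation=None, max_speed=0.15, force_limit=None): straight line of the TCP; rotation=None keeps the orientation; max_speed is the mean speed in m/s. With force_limit (N) it stops when the force on the tool has changed by that much, and returns True; else False.
- env.set_joints(angles): joint-space move.
- fingers.grip(opening, newtons=None): opening from 0.0 (shut) to 1.0 (fully open); newtons is the grip in N (None keeps the last); returns when the fingers have stopped.
- env.sleep(seconds).
- solve_ik(position, orientation): joint angles nearest the present ones, or None.
- imaging.get_image(name): name is "scene" or "side" or "wrist"; returns the picture (384x512x3 uint8, red, green, blue); there is no depth.
- imaging.camera_model(name): a dict with "K" (3x3 intrinsics, pixels), "dist_coeffs" ([k1, k2, p1, p2, k3] as OpenCV has them; the pictures are not rectified), "eye" and "rotation" of the camera in the world. Camera axes: x right, y up, looking along -z (the intrinsics and any distortion apply to the point x, -y, -z); pixel columns grow to the right and rows downward; lengths in m; the calibration is good to about 2 mm. A picture is of the moment at which its call begins: read the wrist's pose just before it. camera_model takes no time and is no camera call; for the wrist camera it gives the pose at the moment of the call.
A pose or a line that the arm cannot do raises env.PlanningError and nothing moves.
- finish_job(): hands the job in; it is judged then, once.
Trained networks look in the newest picture that a camera, given by its name, has taken for a name from the list of things; names that differ only in an ending like _2 or _b are one class to them, and where a whole thing is asked for, a point or a joint stands for the part that bears it (a point fixed in the world has none). Each returns a list of dicts, best first, with "confidence" (0 to 1); they miss things now and then, are a little off and sometimes report something else, mostly with a low value. They report only what shows in the picture. A call takes as long as a camera call.
- imaging.boxes_of(camera, name): "xyz" ([x, y, z] in m, in the coordinates of the camera as it stood for that picture, good to about 4 mm: the middle of the surface that is visible of it).
Readings, each from a call of its own:
- get_clock(): time.
- get_joint_pos(): joint angles.
- get_qvel(): joint speeds.
- get_joint_torque(): joint torques, N m.
- get_tcp_pos(): TCP position.
- get_tool_rot(): TCP orientation.
- get_ft_force(): force on the tool from outside, world axes, zero at the start.
- get_moment(): the same for the moment, N m.
- get_finger_gap(): opening from 0.0 (shut) to 1.0 (fully open).
- get_finger_force(): force on a finger pad.
Only numpy, scipy, OpenCV 4.12 (cv2) and the standard library are available. Lean on these libraries where they do the work, as an engineer would, in place of code of your own. Each camera call takes 0.05 s, during which the arm holds its last target. There are 200 camera calls.

## Working session

There is one attempt and no reset: what is moved stays moved. The work goes in short steps, each a Python script; the robot and the scene stay as the last script left them, time stands still between calls to the robot, and variables do not carry over. Pictures are saved under pics/ and viewed, at most 10 in all, crops included, and the job is handed in when it is done.

```bash
ls; mkdir -p pics
cat > h.py <<'E'
import numpy as np, cv2
from scipy.spatial.transform import Rotation as R
from rig import *
def snap(n,f=None):
    m=imaging.camera_model(n); im=imaging.get_image(n)
    if f: cv2.imwrite('pics/'+f,im[:,:,::-1])
    return m,im
def world(m,p):
    r=np.array(m['rotation'],float)
    r=r if r.shape==(3,3) else R.from_quat(r).as_matrix()
    return np.array(m['eye'])+r@np.array(p)
E
python3 - <<'E'
from h import *
print(get_clock(),get_tcp_pos(),get_tool_rot(),env.tcp_to_tips)
for c in ['scene','side']:
    m,im=snap(c,c+'0.png'); print(c,m)
    for n in ['box_1','lid_1','block_1','lamp','scale','stapler','tape','tumbler','screwdriver','radio']:
        for d in imaging.boxes_of(c,n)[:4]: print(n,round(d['confidence'],2),world(m,d['xyz']).round(3))
E
```

```text
pics
0.0 [ 0.21067684 -0.56146857  0.24927308] [-1.78467201e-01  9.83945454e-01  8.74525983e-04 -1.93556507e-04] 0.019
scene {'K': array([[457.31799246,   0.        , 253.26112145],
       [  0.        , 457.31799246, 196.81537277],
       [  0.        ,   0.        ,   1.        ]]), 'dist_coeffs': array([-0.08623305,  0.        ,  0.        ,  0.        ,  0.        ]), 'eye': array([1.05756433, 0.7927529 , 1.17889695]), 'rotation': array([0.09599579, 0.3182599 , 0.90037093, 0.28076259])}
box_1 0.98 [0.561 0.032 0.049]
box_1 0.9 [0.594 0.161 0.045]
box_1 0.82 [0.608 0.292 0.047]
lid_1 0.72 [0.576 0.138 0.089]
lid_1 0.58 [0.594 0.266 0.091]
lid_1 0.55 [0.557 0.014 0.092]
block_1 0.51 [0.4   0.109 0.024]
lamp 0.67 [0.612 0.195 0.312]
scale 0.9 [ 0.477 -0.381  0.039]
stapler 0.84 [0.605 0.195 0.029]
tape 0.66 [0.726 0.189 0.047]
tumbler 0.77 [ 0.75  -0.257  0.136]
screwdriver 0.82 [0.402 0.109 0.023]
radio 0.97 [0.467 0.543 0.036]
side {'K': array([[412.10168709,   0.        , 253.22634931],
       [  0.        , 412.10168709, 195.15708625],
       [  0.        ,   0.        ,   1.        ]]), 'dist_coeffs': array([-0.02036529,  0.        ,  0.        ,  0.        ,  0.        ]), 'eye': array([0.29834988, 1.32057105, 0.78929363]), 'rotation': array([-0.06148005,  0.51144968,  0.85265843, -0.08725272])}
box_1 0.76 [0.544 0.162 0.062]
box_1 0.71 [0.565 0.291 0.043]
box_1 0.7 [0.515 0.035 0.056]
lid_1 0.56 [0.571 0.275 0.089]
lid_1 0.56 [0.543 0.016 0.087]
lamp 0.68 [0.614 0.304 0.299]
scale 0.76 [ 0.445 -0.344  0.029]
stapler 0.49 [0.521 0.203 0.014]
tape 0.91 [0.717 0.202 0.03 ]
tape 0.3 [0.544 0.164 0.062]
tumbler 0.63 [ 0.735 -0.253  0.124]
screwdriver 0.75 [0.397 0.116 0.017]
screwdriver 0.63 [ 0.445 -0.345  0.033]
radio 0.9 [0.458 0.562 0.032]
radio 0.72 [ 0.443 -0.347  0.035]
```

```bash
python3 -c "
import cv2,numpy as np
a=cv2.imread('pics/scene0.png');b=cv2.imread('pics/side0.png')
cv2.imwrite('pics/a.png',cv2.resize(a[60:330],None,fx=1.55,fy=1.55,interpolation=3)) 
cv2.imwrite('pics/b.png',cv2.resize(b,None,fx=1.55,fy=1.55,interpolation=3))"
```

```text
(no output)
```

View pics/a.png

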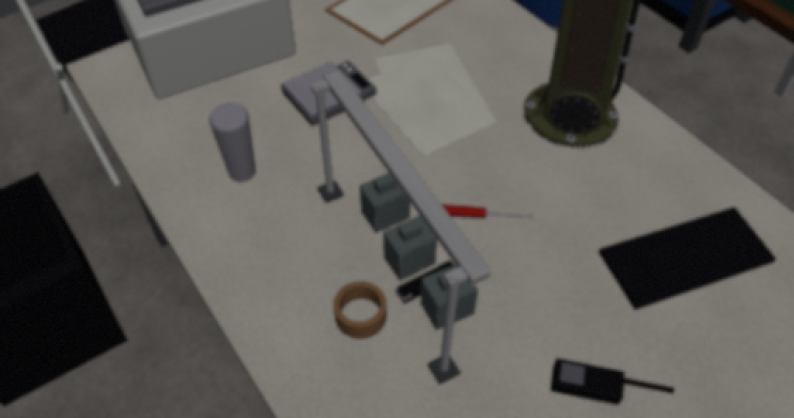

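View pics/b.png

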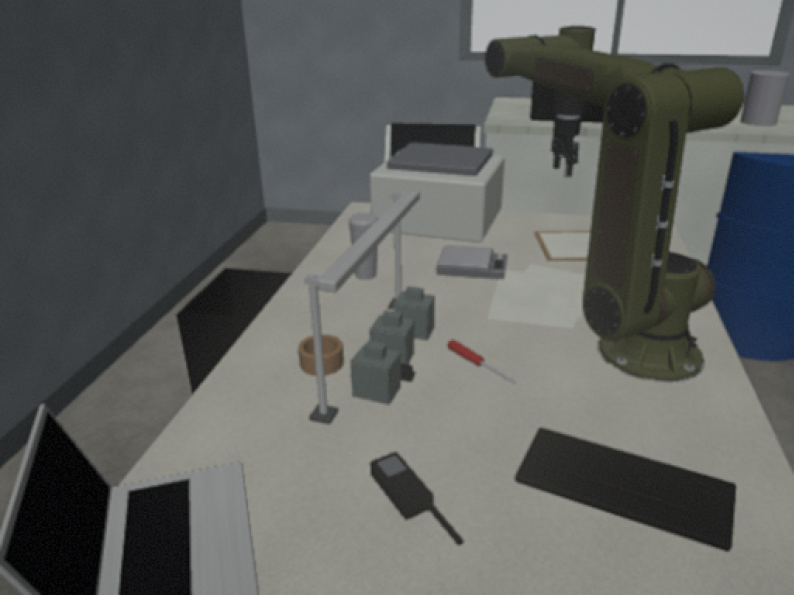

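The scene picture shows three crowned grey boxes in a row under the bar, at about (385,205), (410,245) and (448,297). The stapler lies between boxes 2 and 3, and the scale is at (325,92). The network positions agree with this, and the row is turned about -8°.

```bash
cat >> h.py <<'E'
def quat(yaw,lean,flip=1):
    "tool approach leaning forward-down; jaws close across the row's x axis (yaw)"
    ax=np.array([np.cos(yaw),np.sin(yaw),0]); z=np.sin(lean)*ax-np.cos(lean)*np.array([0,0,1.])
    y=flip*np.array([-np.sin(yaw),np.cos(yaw),0]); x=np.cross(y,z)
    return R.from_matrix(np.c_[x,y,z]).as_quat()
def det(c,m,n,k=4):
    for d in imaging.boxes_of(c,n)[:k]: print(n,round(d['confidence'],2),world(m,d['xyz']).round(4))
E
python3 - <<'E'
from h import *
m,im=snap('wrist','w0.png'); det('wrist',m,'scale',1)
yaw=np.radians(-8.4)
for fl in (1,-1):
    for p in ([.40,.15,.32],[.45,-.35,.3],[.55,.01,.1],[.58,.27,.1]):
        q=solve_ik(p,quat(yaw,np.radians(30),fl)); print(fl,p,None if q is None else np.round(q,2))
fl=-1 if solve_ik([.40,.15,.32],quat(yaw,.52,-1)) is not None else 1
env.move_to([.38,.16,.34],quat(yaw,np.radians(30),fl))
m,im=snap('wrist','w1.png'); print(m['eye'],get_clock())
for n in ['box_1','lid_1','stapler','lamp']: det('wrist',m,n)
E
python3 -c "
import cv2
cv2.imwrite('pics/c.png',cv2.resize(cv2.imread('pics/w1.png'),None,fx=1.55,fy=1.55))"
```

```text
scale 0.61 [ 0.3769 -0.4094  0.0268]
1 [0.4, 0.15, 0.32] [ 1.25 -0.82 -0.67  0.52 -1.61 -2.92]
1 [0.45, -0.35, 0.3] [-0.38 -0.41 -0.25 -0.12 -1.22 -1.32]
1 [0.55, 0.01, 0.1] [ 0.56 -0.52 -0.88  0.45 -0.84 -2.52]
1 [0.58, 0.27, 0.1] None
-1 [0.4, 0.15, 0.32] [ 1.25 -0.82 -0.67  0.52 -1.61  0.22]
-1 [0.45, -0.35, 0.3] [-0.38 -0.41 -0.25 -0.12 -1.22  1.82]
-1 [0.55, 0.01, 0.1] [ 0.56 -0.52 -0.88  0.45 -0.84  0.63]
-1 [0.58, 0.27, 0.1] [ 0.94 -0.13 -0.63  0.6  -0.9   0.15]
[0.38193611 0.16033108 0.48448695] 3.8917
box_1 0.68 [0.5064 0.0364 0.0525]
box_1 0.65 [0.5287 0.1379 0.0569]
box_1 0.64 [0.5381 0.2415 0.0522]
lid_1 0.72 [0.5693 0.2591 0.0882]
lid_1 0.66 [0.5369 0.0115 0.0926]
lid_1 0.58 [0.5659 0.1288 0.0958]
lid_1 0.19 [0.5657 0.1966 0.0283]
stapler 0.62 [0.5688 0.1953 0.0273]
lamp 0.66 [0.6105 0.2945 0.176 ]
```

View pics/c.png

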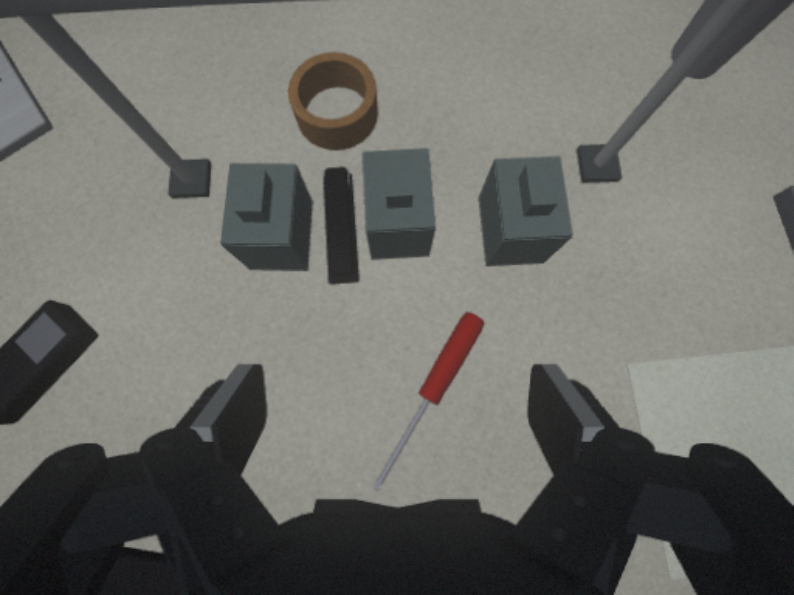

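The wrist view shows the lid tops at about (260,198), (398,188) and (528,195) px, with the stapler in the left gap. I'll fit each box's pose to its corner pixels.

```bash
cat >> h.py <<'E'
from scipy.optimize import least_squares
def proj(m,P):
    r=R.from_quat(m['rotation']).as_matrix(); c=(np.atleast_2d(P)-m['eye'])@r
    return cv2.projectPoints(c*[1,-1,-1],np.zeros(3),np.zeros(3),m['K'],m['dist_coeffs'])[0][:,0]
def place(p,L):
    c,s=np.cos(p[2]),np.sin(p[2]); L=np.array(L,float)
    return np.c_[p[0]+c*L[:,0]-s*L[:,1],p[1]+s*L[:,0]+c*L[:,1],L[:,2]]
def fit(m,px,L,p0):
    r=least_squares(lambda p:(proj(m,place(p,L))-px).ravel(),p0,loss='soft_l1'); return r.x,(r.fun.reshape(-1,2))
E
python3 - <<'E'
from h import *
m=imaging.camera_model('wrist'); im=cv2.imread('pics/w1.png'); g=cv2.cvtColor(im,6)
a,b,z=.041,.032,.089
L=[[a,b,z],[a,-b,z],[-a,b,z],[-a,-b,z],[-.042,.033,0],[-.042,-.033,0]]
V={3:[(231,164),(297,165),(222,230),(295,235),(250,269),(308,270)],2:[(363,151),(429,149),(366,228),(434,223),(370,259),(431,254)],1:[(495,158),(561,156),(485,235),(571,232),(487,265),(545,262)]}
vis=cv2.resize(im,None,fx=1.55,fy=1.55); B={}
for k,p0 in {1:(.55,.01,-.1),2:(.57,.13,-.1),3:(.59,.26,-.1)}.items():
    p,e=fit(m,np.array(V[k])/1.55,L,p0); B[k]=p.tolist()
    print(k,p.round(4),'yaw',np.degrees(p[2]).round(1),'err px',np.abs(e).max(1).round(1))
    crown=[[x,y,.115] for x in(-.02,.02) for y in(-.012,.012)]
    for q in proj(m,place(p,L+crown))*1.55: cv2.circle(vis,tuple(int(v) for v in q),2,(0,0,255),-1)
d=np.array(B[3])-B[1]; print('row dist',np.hypot(*d[:2]),'row yaw',np.degrees(np.arctan2(-d[0],d[1])))
import json; json.dump(B,open('B.json','w'))
cv2.imwrite('pics/d.png',cv2.resize(vis[120:300,180:600],None,fx=1.9,fy=1.9))
E
```

```text
1 [ 0.546   0.0047 -0.1037] yaw -5.9 err px [ 0.7  0.8 12.2  1.1  1.4  1.3]
2 [ 0.5725  0.1308 -0.0903] yaw -5.2 err px [0.6 1.5 0.5 1.4 0.6 1.1]
3 [ 0.5772  0.2628 -0.1646] yaw -9.4 err px [1.4 1.6 7.5 4.9 0.5 0.9]
row dist 0.25999249842144173 row yaw -6.907390289858734
```

View pics/d.png

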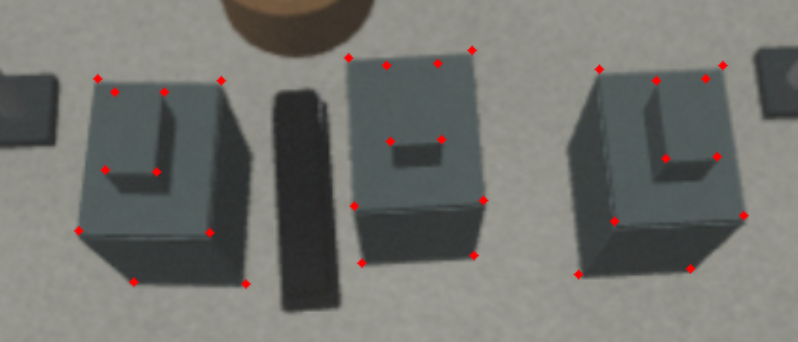

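Run:
```python
from h import *
import json
m=imaging.camera_model('wrist')
a,b,z=.041,.032,.089
L=[[a,b,z],[a,-b,z],[-a,b,z],[-a,-b,z],[-.042,.033,0],[-.042,-.033,0],[-.02,.012,.115],[-.02,-.012,.115]]
V={3:[(98,82),(221,83),(79,233),(209,236),(133,284),(246,287),(104,174),(158,173)],2:[(348,58),(470,54),(354,208),(484,203),(362,265),(474,256),(391,142),(441,142)],1:[(600,74),(723,69),(613,224),(743,216),(580,276),(691,268),(664,160),(717,158)]}
B={}
for k in V:
    p,e=fit(m,(np.array(V[k])/1.9+[180,120])/1.55,L,(.57,.13,-.1)); B[k]=p.tolist()
    print(k,p.round(4),'yaw',np.degrees(p[2]).round(1),'err',np.abs(e).max(1).round(1))
d=np.array(B[3])-B[1]; print('row dist',np.hypot(*d[:2]),'row yaw',np.degrees(np.arctan2(-d[0],d[1])))
# lamp feet (outer view px): left/right foot top outlines, centres
F=np.array([[(170,160),(210,159),(209,196),(169,197)],[(577,146),(616,146),(621,181),(582,182)]])/1.55
sq=[[.0225,.0225,.012],[.0225,-.0225,.012],[-.0225,-.0225,.012],[-.0225,.0225,.012]]
f=[fit(m,x,sq,(.65,.1,0))[0] for x in F]; print(np.round(f,4)); d=f[0]-f[1]; print(np.hypot(*d[:2]),np.degrees(np.arctan2(-d[0],d[1])))
json.dump(B,open('B.json','w'))
```

```text
3 [ 0.5759  0.2632 -0.1682] yaw -9.6 err [0.2 0.2 0.1 0.1 0.3 0.3 0.5 0.4]
2 [ 0.5717  0.1312 -0.0904] yaw -5.2 err [0.3 0.6 0.2 0.5 0.4 0.6 0.7 0.4]
1 [ 0.5451  0.0052 -0.1014] yaw -5.8 err [0.7 0.5 0.7 0.6 0.4 1.1 0.6 0.1]
row dist 0.259833695924149 row yaw -6.825993754757724
[[ 0.6569  0.3619 -0.0901]
 [ 0.6053 -0.1112 -0.1279]]
0.47587978754038335 -6.230977613822769
```

The fits are good to under 1 px. The row is 260 mm long at -6.8°, and the lamp posts measure 476 mm apart (nominal 480). Next I heft box 2.

```bash
cat >> h.py <<'E'
import json
B={int(k):v for k,v in json.load(open('B.json')).items()}
def off(k,x,z):  # point in box k frame (x along box, height z)
    p=B[k]; return np.array([p[0]+x*np.cos(p[2]),p[1]+x*np.sin(p[2]),z])
def heft(k,lean=30):
    lean=np.radians(lean); p=B[k]; q=quat(p[2],lean,-1)
    g=off(k,-.004,.071); pre=off(k,-.004-.09*np.sin(lean),.071+.09*np.cos(lean))
    fingers.grip(1.0,60); env.move_to(pre,q)
    hit=env.movel(g,max_speed=.08,force_limit=8); print('touch',hit,get_tcp_pos().round(4))
    if hit: return
    f0=get_ft_force(); fingers.grip(0.0,60); env.sleep(.2)
    print('gap',get_finger_gap()*85,'ff',get_finger_force(),'df',(get_ft_force()-f0).round(2))
    env.movel(g+[0,0,.025],max_speed=.06); env.sleep(.4)
    f1=get_ft_force(); w=f0[2]-f1[2]; print('box',k,'weight N',w,(f1-f0).round(2),'t',get_clock())
    snap('wrist',f'heft{k}.png')
    print('down',env.movel(g,max_speed=.05,force_limit=12),get_tcp_pos().round(4)); 
    fingers.grip(1.0); env.movel(pre,max_speed=.15); print('t',get_clock())
E
python3 - <<'E'
from h import *
for k in B:
    for ln in (30,40):
        for z in(.071,.1,.2): print(k,ln,z,solve_ik(off(k,0,z),quat(B[k][2],np.radians(ln),-1)) is not None,end=' ')
print()
heft(2)
E
```

```text
3 30 0.071 True 3 30 0.1 True 3 30 0.2 True 3 40 0.071 True 3 40 0.1 True 3 40 0.2 True 2 30 0.071 True 2 30 0.1 True 2 30 0.2 True 2 40 0.071 True 2 40 0.1 True 2 40 0.2 True 1 30 0.071 True 1 30 0.1 True 1 30 0.2 True 1 40 0.071 False 1 40 0.1 False 1 40 0.2 True 
touch False [0.5678 0.1318 0.0717]
gap 64.80418386484064 ff 68.94239902496338 df [-5.34 -0.83  4.71]
box 2 weight N 3.4084874868759507 [ 0.36 -1.12 -3.41] t 8.0167
down True [0.5676 0.1315 0.0719]
t 9.6417
```

Run:
```python
from h import *
heft(3)
env.move_to([.38,.16,.34],quat(np.radians(-8.4),np.radians(30),-1))
m,im=snap('wrist','w2.png'); print(get_clock())
a=cv2.imread('pics/heft3.png'); b=im[:,:,::-1][70:190,110:390]
cv2.imwrite('pics/e.png',cv2.resize(b,None,fx=2.8,fy=2.8,interpolation=3))
```

```text
touch False [0.5721 0.2642 0.0717]
gap 64.55548272528061 ff 68.86417150497437 df [-3.43  1.23  5.26]
box 3 weight N 3.38921432204574 [-0.31 -0.8  -3.39] t 13.2167
down True [0.5719 0.2637 0.0719]
t 14.8417
15.925
```

View pics/e.png

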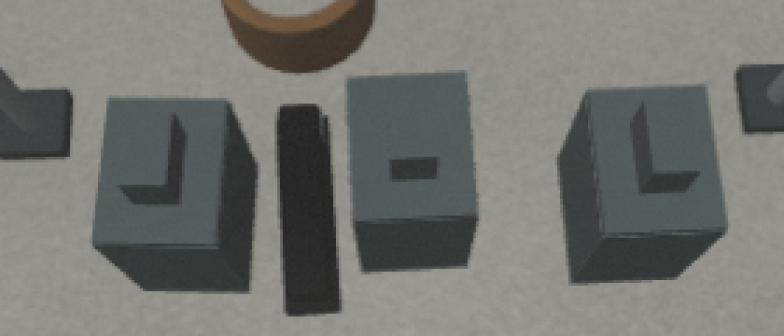

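Both hefted boxes stand where they were, and each weighs 3.4 N, so both are light. I still heft box 1 to feel the heavy one, and then check which lean angles are feasible for it.

Run:
```python
from h import *
heft(1)
for fl in (-1,1):
  for ln in (28,30,32,34,36,38,40):
    print(fl,ln,[(z,None if (q:=solve_ik(off(1,-.003,z),quat(B[1][2],np.radians(ln),fl))) is None else q.round(2).tolist()) for z in(.1,.2)])
m,im=snap('wrist','w3.png')
cv2.imwrite('pics/f.png',cv2.resize(im[:,:,::-1],None,fx=1.55,fy=1.55,interpolation=3))
```

```text
touch False [0.5413 0.0058 0.0716]
gap 64.73798617607936 ff 69.49896812438965 df [-3.71 -3.94  6.31]
box 1 weight N 7.472954669664763 [-0.31 -1.25 -7.47] t 19.95
down True [0.5408 0.0052 0.0717]
t 21.5833
-1 28 [(0.1, [0.54, -0.53, -0.86, 0.38, -0.88, 0.74]), (0.2, [0.55, -0.56, -0.68, 0.33, -1.07, 0.81])]
-1 30 [(0.1, [0.55, -0.56, -0.9, 0.42, -0.84, 0.7]), (0.2, [0.56, -0.59, -0.72, 0.36, -1.04, 0.79])]
-1 32 [(0.1, [0.56, -0.59, -0.94, 0.46, -0.81, 0.66]), (0.2, [0.57, -0.63, -0.76, 0.4, -1.02, 0.76])]
-1 34 [(0.1, [0.56, -0.62, -0.99, 0.51, -0.78, 0.62]), (0.2, [0.58, -0.66, -0.8, 0.44, -0.99, 0.72])]
-1 36 [(0.1, [0.57, -0.65, -1.03, 0.56, -0.75, 0.58]), (0.2, [0.59, -0.69, -0.85, 0.48, -0.96, 0.69])]
-1 38 [(0.1, [0.56, -0.68, -1.07, 0.61, -0.72, 0.53]), (0.2, [0.6, -0.72, -0.89, 0.52, -0.93, 0.66])]
-1 40 [(0.1, None), (0.2, [0.6, -0.75, -0.93, 0.56, -0.9, 0.62])]
1 28 [(0.1, [0.54, -0.53, -0.86, 0.38, -0.88, -2.4]), (0.2, [0.55, -0.56, -0.68, 0.33, -1.07, -2.33])]
1 30 [(0.1, [0.55, -0.56, -0.9, 0.42, -0.84, -2.44]), (0.2, [0.56, -0.59, -0.72, 0.36, -1.04, -2.36])]
1 32 [(0.1, [0.56, -0.59, -0.94, 0.46, -0.81, -2.48]), (0.2, [0.57, -0.63, -0.76, 0.4, -1.02, -2.39])]
1 34 [(0.1, [0.56, -0.62, -0.99, 0.51, -0.78, -2.52]), (0.2, [0.58, -0.66, -0.8, 0.44, -0.99, -2.42])]
1 36 [(0.1, [0.57, -0.65, -1.03, 0.56, -0.75, -2.57]), (0.2, [0.59, -0.69, -0.85, 0.48, -0.96, -2.45])]
1 38 [(0.1, [0.56, -0.68, -1.07, 0.61, -0.72, -2.61]), (0.2, [0.6, -0.72, -0.89, 0.52, -0.93, -2.48])]
1 40 [(0.1, None), (0.2, [0.6, -0.75, -0.93, 0.56, -0.9, -2.52])]
```

View pics/f.png

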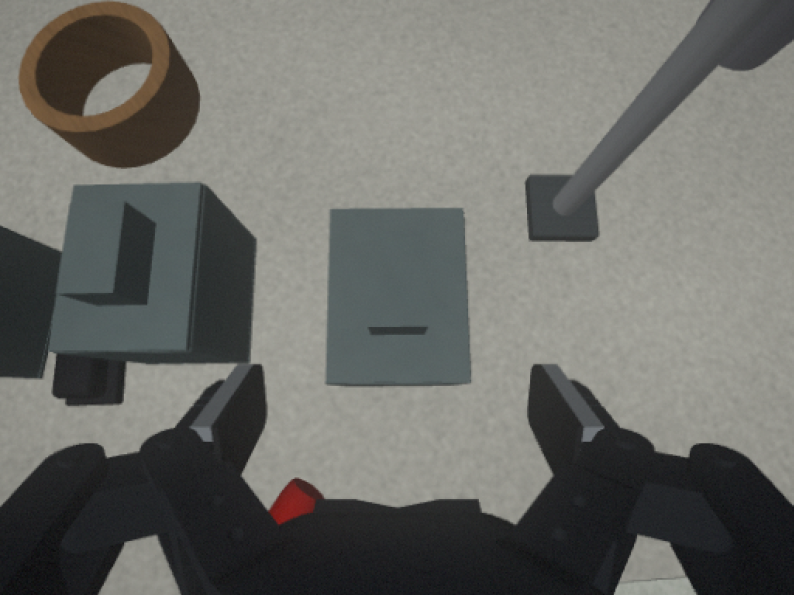

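Box 1 weighs 7.5 N, so it is the heavy one. In the wrist view its lid is at (327–470, 208–384) with the crown front at (368–428, 327). I refit it and take the lid off with a 35° lean.

Run:
```python
from h import *
m=imaging.camera_model('wrist'); a,b,z=.041,.032,.089
p,e=fit(m,np.array([(330,208),(463,208),(327,381),(470,380),(368,327),(428,326)])/1.55,[[a,b,z],[a,-b,z],[-a,b,z],[-a,-b,z],[-.02,.012,.115],[-.02,-.012,.115]],B[1])
print(p.round(4),np.abs(e).max(1).round(1),'was',np.round(B[1],4))
if np.hypot(*(p-B[1])[:2])>.006: raise SystemExit
B[1]=p.tolist(); json.dump(B,open('B.json','w'))
ln=np.radians(35); q=quat(p[2],ln,-1); g=off(1,0,.115)
pre=off(1,-.06*np.sin(ln),.115+.06*np.cos(ln))
fingers.grip(.55,30); env.move_to(pre,q)
hit=env.movel(g,max_speed=.08,force_limit=5); print('touch',hit,get_tcp_pos().round(4))
if hit: raise SystemExit
f0=get_ft_force(); fingers.grip(0,30); env.sleep(.2); print('gap mm',get_finger_gap()*85,get_finger_force(),(get_ft_force()-f0).round(2))
env.movel(g+[0,0,.05],max_speed=.06); print('gap mm',get_finger_gap()*85,(get_ft_force()-f0).round(2))
env.movel(off(1,-.10,.20),max_speed=.15)
env.move_to([.42,-.2,.28],quat(0,ln,-1)); env.sleep(.2)
m,im=snap('wrist','w4.png'); print(get_clock()); det('wrist',m,'scale',2); det('wrist',m,'lid_1',2)
cv2.imwrite('pics/g.png',cv2.resize(im[:,:,::-1],None,fx=1.55,fy=1.55,interpolation=3))
```

```text
[ 0.5436  0.0054 -0.0948] [0.2 0.4 0.7 0.4 0.5 0.3] was [ 0.5451  0.0052 -0.1014]
touch False [0.5437 0.0055 0.1155]
gap mm 23.129131836986648 32.97347843181342 [-1.64  0.25  2.66]
gap mm 23.342345537979543 [-0.32 -0.36 -0.64]
26.8583
scale 0.79 [ 0.4635 -0.3863  0.0441]
lid_1 0.8 [0.577  0.1094 0.0903]
lid_1 0.73 [ 0.4254 -0.1981  0.2554]
```

View pics/g.png

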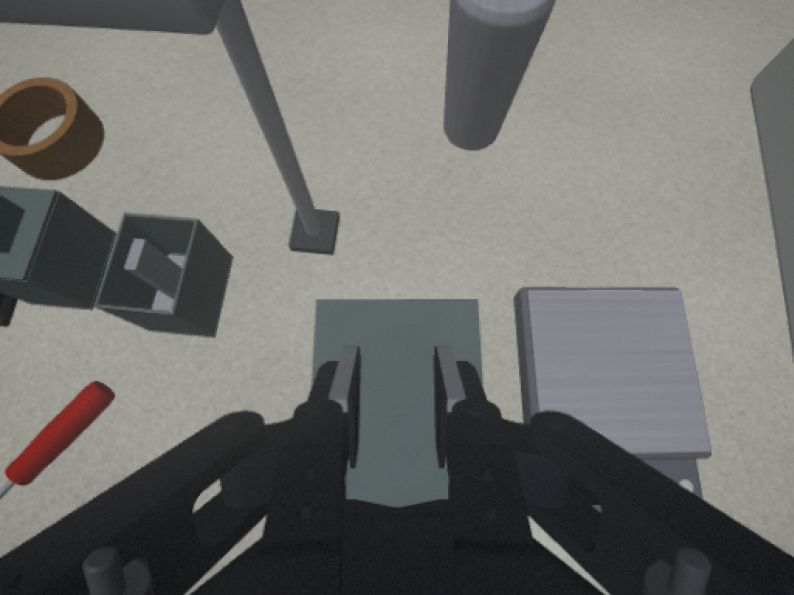

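The lid is held level. The pan shows at corners (527,290), (681,289) and (709,457), and box 1 is open with the fin standing at (155,262). Next I lay the lid down and look into box 1 from near.

Run:
```python
from h import *
m=imaging.camera_model('wrist')
p,e=fit(m,np.array([(527,290),(681,289),(709,456)])/1.55,[[.07,.07,.04],[.07,-.07,.04],[-.07,-.07,.04]],(.46,-.38,0))
print('pan',p.round(4),np.abs(e).max(1).round(2)); json.dump(p.tolist(),open('pan.json','w'))
ln=np.radians(35); q=quat(0,ln,-1); s=np.array([.51,p[1]+.17,0]); print('spot',s)
env.move_to(s+[0,0,.12],q); env.movel(s+[0,0,.045],max_speed=.12)
hit=env.movel(s+[0,0,.031],max_speed=.03,force_limit=3); print(hit,get_tcp_pos().round(4))
fingers.grip(.6,30); env.movel(s+[-.06,0,.031+.09],max_speed=.15)
env.move_to(off(1,-.085,.20),quat(B[1][2],ln,-1))
m,im=snap('wrist','w5.png'); print(get_clock()); det('wrist',m,'block_1',2)
print('block in box frame pts above'); 
cv2.imwrite('pics/h.png',cv2.resize(im[:,:,::-1],None,fx=1.55,fy=1.55,interpolation=3))
```

```text
pan [ 0.4643 -0.3844 -0.0152] [0.45 1.81 0.4 ]
spot [ 0.51       -0.21442827  0.        ]
True [ 0.5103 -0.2144  0.0337]
31.2083
block_1 0.65 [0.5408 0.0049 0.0192]
block_1 0.26 [0.4291 0.0713 0.0258]
block in box frame pts above
```

View pics/h.png

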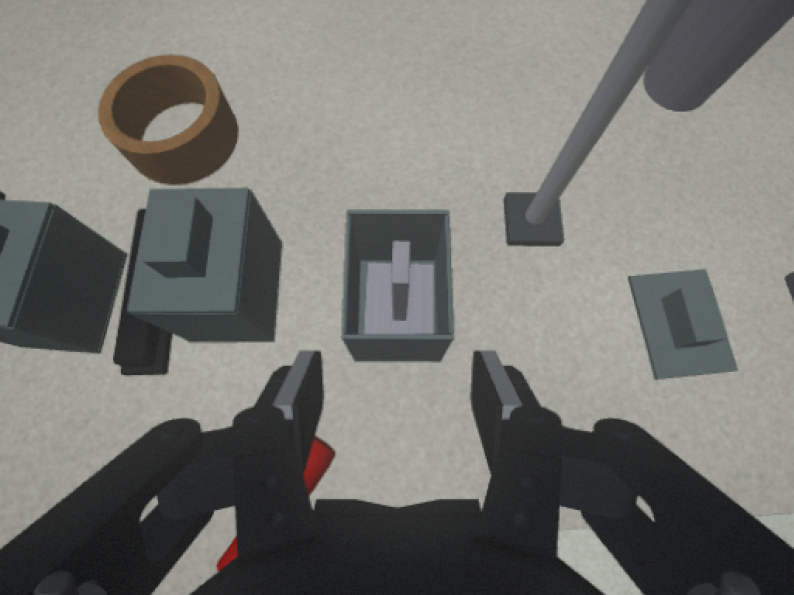

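The box is open, with the fin top at (391–410, 240–283) and the foot's front edge at y≈332 px, and the lid lies flat at (685,322). I fit the block, grasp its fin, lift it and carry it over the pan.

Run:
```python
from h import *
m=imaging.camera_model('wrist')
p,e=fit(m,np.array([(392,240),(410,240),(391,283),(410,283),(363,332),(434,332)])/1.55,[[.013,.005,.106],[.013,-.005,.106],[-.013,.005,.106],[-.013,-.005,.106],[-.033,.026,.021],[-.033,-.026,.021]],B[1])
print('block',p.round(4),np.abs(e).max(1).round(1),'box',np.round(B[1],4))
d=p-B[1]
if np.hypot(*d[:2])>.012 or abs(d[2])>.2: raise SystemExit
ln=np.radians(35); q=quat(p[2],ln,-1); ax=np.array([np.cos(p[2]),np.sin(p[2]),0]); zu=np.array([0,0,1.])
g=np.array([p[0],p[1],.104]); pre=g-.06*np.sin(ln)*ax+.06*np.cos(ln)*zu
fingers.grip(.26,80); env.move_to(pre,q)
hit=env.movel(g,max_speed=.07,force_limit=5); print('touch',hit,get_tcp_pos().round(4))
if hit: raise SystemExit
f0=get_ft_force(); fingers.grip(0,80); env.sleep(.2); t=get_tcp_pos(); print('gap mm',get_finger_gap()*85,get_finger_force(),(get_ft_force()-f0).round(2))
env.movel(g+[0,0,.02],max_speed=.04); env.sleep(.2); print('W',(get_ft_force()-f0).round(2))
env.movel(g+[0,0,.096],max_speed=.08); print('gap',get_finger_gap()*85,(get_ft_force()-f0).round(2))
env.movel(g+[0,0,.11]-.11*ax,max_speed=.12)
pan=json.load(open('pan.json'))
env.move_to([pan[0],pan[1],.21],quat(pan[2],ln,-1)); env.sleep(.2)
m,im=snap('wrist','w6.png'); print(get_clock(),get_tcp_pos().round(4),get_ft_force().round(2)); det('wrist',m,'block_1',2); det('wrist',m,'scale',1)
cv2.imwrite('pics/i.png',cv2.resize(im[:,:,::-1],None,fx=1.55,fy=1.55,interpolation=3))
```

```text
block [ 0.5423  0.003  -0.1183] [0.5 0.2 0.7 0.5 8.8 9.8] box [ 0.5436  0.0054 -0.0948]
touch False [0.5424 0.0032 0.1047]
gap mm 8.493847093354717 79.25593614578247 [-3.04  0.72  3.51]
W [ 0.27  0.23 -6.29]
gap 7.894090262999724 [ 0.01  0.72 -6.15]
38.325 [ 0.4648 -0.3835  0.2103] [ 0.31  0.04 -5.19]
block_1 0.95 [ 0.4618 -0.3831  0.2114]
scale 0.78 [ 0.5115 -0.3846  0.0412]
```

View pics/i.png

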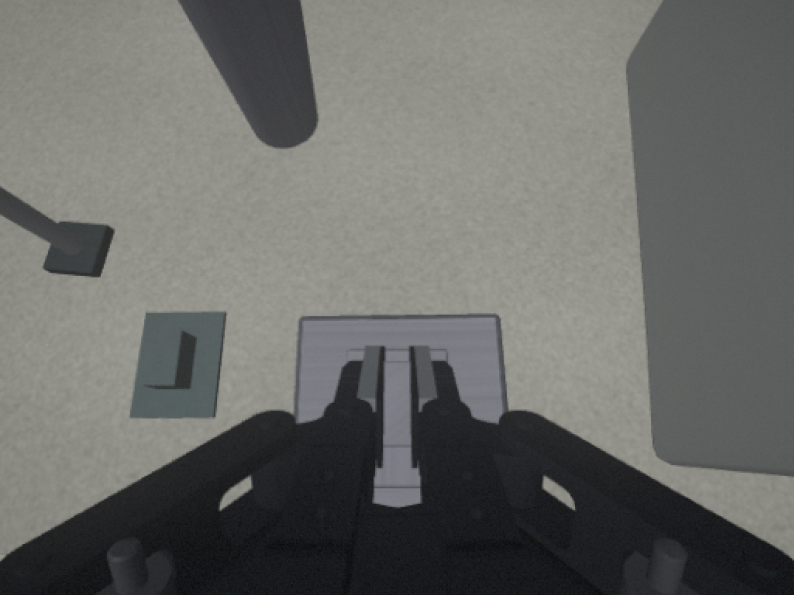

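The block is held (6.3 N) over the pan. Its foot's back edge is at (347–447, 350), and the pan's back corners are at (301,317) and (500,315). I check tilt and centring by projection, then set it down.

Run:
```python
from h import *
m=imaging.camera_model('wrist'); t=get_tcp_pos(); pan=json.load(open('pan.json'))
px=np.array([(301,317),(500,315)]); P=[[.07,.07,.04],[.07,-.07,.04]]
pf=least_squares(lambda v:(proj(m,place([v[0],v[1],pan[2]],P))*1.55-px).ravel(),pan[:2]).x
u=t[2]-.101; h=np.array([t[0],t[1],pan[2]])
F=proj(m,place(h,[[.033,.026,u+.018],[.033,-.026,u+.018]]))*1.55
print('pan refit',pf.round(4),'was',np.round(pan,4),'foot exp',F.round(1),'seen (347,350),(447,349)')
err=F.mean(0)-[397,349.5]; print(err)
if np.hypot(*(pf-pan[:2]))>.008 or np.abs(err).max()>12: raise SystemExit
c=(pf+pan[:2])/2; env.movel([c[0],c[1],.155],max_speed=.08)
hit=env.movel([c[0],c[1],.136],max_speed=.02,force_limit=2.5); print(hit,get_tcp_pos().round(4),get_ft_force().round(2),get_clock())
env.sleep(.3); m,im=snap('wrist','w7.png')
```

```text
pan refit [ 0.4665 -0.3856] was [ 0.4643 -0.3844 -0.0152] foot exp [[347.5 346.2]
 [449.4 346.4]] seen (347,350),(447,349)
[ 1.43438152 -3.20240118]
True [ 0.4654 -0.385   0.1419] [-0.36 -0.12  4.64] 39.9333
```

Run:
```python
from h import *
print(get_tcp_pos().round(4),get_ft_force().round(2))
fingers.grip(.3,20); env.sleep(.3); print(get_ft_force().round(2))
t=get_tcp_pos(); pan=json.load(open('pan.json')); ln=np.radians(35)
env.movel(t+.12*np.array([-np.sin(ln),0,np.cos(ln)]),max_speed=.1)
env.move_to([.36,-.25,.36],quat(0,ln,-1)); env.sleep(.3)
m,im=snap('wrist','w8.png'); print(get_clock())
for n in ['block_1','scale','lid_1','box_1']: det('wrist',m,n,3)
s=snap('scene','s2.png')[1]
cv2.imwrite('pics/j.png',cv2.resize(im[:,:,::-1],None,fx=1.55,fy=1.55,interpolation=3))
```

```text
[ 0.4654 -0.385   0.1419] [-1.05  0.12  5.9 ]
[-0.36  0.07  1.02]
43.3583
block_1 0.71 [ 0.4562 -0.3794  0.0553]
scale 0.97 [ 0.4438 -0.38    0.0416]
lid_1 0.96 [ 0.5034 -0.2125  0.0109]
lid_1 0.82 [0.5683 0.1211 0.093 ]
box_1 0.58 [0.5519 0.1006 0.0504]
box_1 0.55 [0.5464 0.0173 0.0534]
```

View pics/j.png

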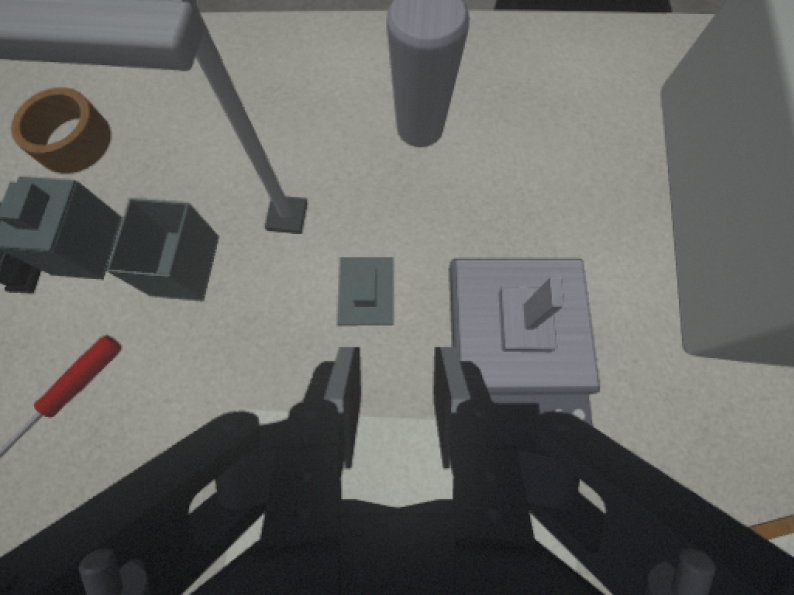

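The counterweight stands upright in the middle of the pan, with its foot at (501–554, 288–350) and the pan at (453–598, 260–388). The lid lies flat, and box 1 stands in its place. Handing in.

```bash
python3 -c "
from rig import *
print(finish_job())"
```

```text
the job is handed in; nothing more can be done
None
```

I hefted all three boxes and box_1 was the heavy one; its lid now lies on the table and its counterweight stands upright in the middle of the scale's pan, handed in after about 43 s.

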